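# Unhook the seed triers and stow them in their block

### The arm

A 6-joint arm with a two-finger parallel gripper is mounted at the origin on the work surface. World frame = base frame: x ahead of the robot, y to its left, z up, the work surface at z = 0. Lengths are in mm, angles in rad, forces in N, time in s.
With the tool pointing down it reaches from about 400 to 925 mm from the base axis. Payload 12.5 kg.
Tool frame: the origin (TCP) lies on the front face of the gripper's body, between the roots of the fingers; the fingertips stand 78 mm ahead of it and the grasp point (between the pads) lies 59 mm ahead of it (env.nose_length is the distance from the TCP to the fingertips, in mm); z points along the fingers, y is the line along which they close (so a half turn about z gives the same grasp; the last joint's range is limited). The gripper opens to 95 mm and grips with 3 to 60 N. Pads are 20 mm wide; open, the fingers measure 119 mm over their backs; the gripper's body (75 mm by 180 mm) begins 59 mm behind the grasp point.
Start: joints at [-0.106, 0.491, 1.559, -0, 1.092, -0.106], TCP at [625.01, 0.022, 292.261] pointing down, gripper open.
Joint ranges: [-3.1, 3.1], [-0.84, 2.19], [0.05, 2.79], [-1.13, 4.28], [0.06, 2.93], [-2.69, 2.69]. Speed limits (rad/s): [2.22, 2.22, 2.79, 3.14, 3.14, 3.14].

### API

Orientations are given as [roll, pitch, yaw] about the fixed x, y, z axes, in that order (R = Rz(yaw) Ry(pitch) Rx(roll)).
In Python, from cell import env gives the robot as it stands.
- The arm moves only by the tool jog_arm, never from a script. Its argument "motion" is a list of rows, each a list of 7 numbers: the turn, a rotation vector about the tool's x, y, z in degrees, then the shift along the tool's x, y, z in mm, then the finger opening in mm, from 0 to 95.1. In form: [[wx, wy, wz, x, y, z, hand], ...]. A call has 1 to 10 rows; each row shifts and turns the commanded pose from where the row before left it, along the tool's axes as they then stand; what a row does not reach is not made up. A row lasts 1/8 s, in which the tool goes at most 62.5 mm and 10.7 degrees, less where a joint would pass 70% of its speed; a pose out of reach is approached as far as the arm can. A call is refused whole if a number of a shift passes 62.5 or a number of a turn 10.7, either way. A call with a gripper value outside its range is refused whole. The fingers move at their own pace and stop on an object; the grip force is fixed at half the most. Time passes only in rows, so rows that do not move let the fingers close. It gives the time, the measured TCP pose, the force, the opening and the grip force at its end, in the units of the state.
- env.state(): the state, without advancing time (a new reading comes with each control period).
- env.read_camera(name): name is "scene" or "side" or "wrist"; returns a dict with "color" (480x640x3 uint8, red, green, blue), "z_map" (480x640 float32, mm along the optical axis (not along the pixel's ray), 0 where there is no reading), "camera_matrix" (3x3 intrinsics, pixels), "world_to_cam" (4x4, takes a point from world to camera coordinates). Camera axes: x right, y up, looking along -z (the intrinsics and any distortion apply to the point x, -y, -z); pixel columns grow to the right and rows downward; lengths in mm; the calibration is good to about 2 mm. The wrist camera is an equidistant fisheye: a pixel r from the principal point sees the ray r / f radians off the axis. A picture is of the moment at which its call begins.
- env.job_done(): hands the job in; it is judged then, once.
Trained networks look in the newest picture that a camera, given by its name, has taken for a name from the list of things; names that differ only in an ending like _2 or _b are one class to them, and where a whole thing is asked for, a point or a joint stands for the part that bears it (a point fixed in the world has none). Each returns a list of dicts, best first, with "score" (0 to 1); they miss things now and then, are a little off and sometimes report something else, mostly with a low value. They report only what shows in the picture. A call takes as long as a camera call.
- env.recognise(camera, thing): "location" ([column, row] in pixels, amid what is visible of it).
The state is a dict: "t": time; "joints": joint angles; "qvel": joint speeds; "tau": joint torques, N m; "eef_pos": TCP position; "tcp_rot": TCP orientation; "ft_force": force on the tool from outside, world axes, zero at the start; "moment": the same for the moment, N m; "opening": opening from 0.0 (shut) to 1.0 (fully open); "grip_force": force on a finger pad.
Only numpy, scipy, OpenCV 4.12 (cv2) and the standard library are available. Lean on these libraries where they do the work, as an engineer would, in place of code of your own. Each camera call takes 0.05 s, during which the arm holds its last target. There are 200 camera calls.

### The job

Take the two pointed seed triers off the barbed hooks of the rack and stand each one in the storage block, in the bore that matches its thickness, upright, fully home and let go. Leave the disc-footed tamper hanging on its hook, and everything else on the desk where it is.

Things in the scene. Friction and masses are not known exactly. Their poses are not given: they have to be found in the camera images.
- rack: fixed white-footed hook rack; origin on the desk under its centre, z up. Foot 100 (x) x 290 (y) x 12 mm. Posts at x -10, y +-138 mm carry a 12 mm rail along y at z 165 mm. Three hooks stick out along the rack's own +x (roughly away from the robot) at y -95, 0, +95 mm, bars at z 165; tips at x 87, z 187 mm
- thick_trier_eye (a point): thick seed trier (pointed steel probe), hung by its window on any of the hooks: centre of the window, z up. Black flat-sided head: 18 mm thick (own x), 38 wide (own y), with a window through it along x, 18 wide, 20 high; above it a solid grip 18 x 38 mm, from 10 to 50 mm above this point; below, 12 mm of head, then the stem. Stem 28 mm thick; foot 102 mm below this point. 140-280 g
- thin_trier_eye (a point): thin seed trier: centre of the window in its head; all as the thick one, but the steel stem is 20 mm in diameter. 105-210 g
- thick_trier_foot (a point): lowest point of the thick trier (middle of its blunt tip), 102 mm below its window's centre; the tip is 12 mm across and widens to the full stem in 14 mm
- thin_trier_foot (a point): lowest point of the thin trier, 102 mm below its window's centre; the tip is 12 mm across and widens to the full stem in 14 mm
- tamper_eye (a point): tamper, not to be taken: centre of the window in its head, the same head as the triers', on the third hook; 14 mm stem with a flat disc foot 44 mm across, 102 mm below
- block: fixed light wooden storage block, 80 (x) x 210 (y) x 55 mm high; origin on the desk under its centre. A T carrying handle stands in the middle: a 12 mm post and, at z 195 mm, a cross bar 76 mm long, 16 mm thick, along the block's own x; top at 203 mm. A bore on either side of it along y
- wide_bore (a point): centre of the mouth of the wide bore (33 mm in diameter, 45 mm deep), for the thick trier, at y +66 mm on the block's top, z up
- narrow_bore (a point): centre of the mouth of the narrow bore (25 mm in diameter, 45 mm deep), for the thin trier, at y -66 mm on the block's top, z up
- hook_right (a point): bend of the hook at y -95 mm, on the bar's centre line, axes as the rack's. Round bar, 8 mm: level from the rail to here, then 45 degrees forward (+x) and up, 22 mm each way, ending in an 11 mm ball. A window cannot pass the barb level: raise it about 6 mm to centre it on the bar, then tilt 20 to 40 degrees (grip back towards the rail) and let its centre follow the bar over the tip
- hook_middle (a point): bend of the hook at y 0 mm, on the bar's centre line, axes as the rack's. Round bar, 8 mm: level from the rail to here, then 45 degrees forward (+x) and up, 22 mm each way, ending in an 11 mm ball. A window cannot pass the barb level: raise it about 6 mm to centre it on the bar, then tilt 20 to 40 degrees (grip back towards the rail) and let its centre follow the bar over the tip
- hook_left (a point): bend of the hook at y 95 mm, on the bar's centre line, axes as the rack's. Round bar, 8 mm: level from the rail to here, then 45 degrees forward (+x) and up, 22 mm each way, ending in an 11 mm ball. A window cannot pass the barb level: raise it about 6 mm to centre it on the bar, then tilt 20 to 40 degrees (grip back towards the rail) and let its centre follow the bar over the tip
- dish_a_mid (a point): centre of an open clear petri dish, 90 mm across, 17 high, in front of the rack; loose, to be left alone
- dish_b_mid (a point): centre of another such petri dish, farther out; loose, to be left alone
- jar_mid (a point): centre of a closed glass jar, 56 mm across, 75 high, near the block; loose, to be left alone
- bottle_mid (a point): centre of a white bottle, 60 mm across, 150 high; loose, to be left alone
- beaker_mid (a point): centre of an open beaker, 68 mm across, 85 high; loose, to be left alone
- counter_mid (a point): centre of a grey tally counter, 60 x 90 x 30 mm; loose, to be left alone
- remote_mid (a point): centre of a small black remote control, 30 x 100 x 16 mm; loose, to be left alone

How it is judged (in metres and radians):
At the end, for the whole second after the job is handed in: Both triers stand at rest in their own bores: foot within 6 mm of the bore's axis and at least 41 mm down the 45 mm bore, tilted less than 0.12 rad; the tamper's head and every loose bystander within 30 mm of where they began (horizontal distance between thick_trier_foot and wide_bore below 0.006 m and z of thick_trier_foot in the frame of wide_bore below -0.041 m and angle between each of thick_trier_eye, thin_trier_eye's own z axis and vertical below 0.12 rad and linear speed of each of thick_trier, thin_trier below 0.02 m/s and horizontal distance between thin_trier_foot and narrow_bore below 0.006 m and z of thin_trier_foot in the frame of narrow_bore below -0.041 m and distance of each of tamper_eye, dish_a_mid, dish_b_mid, jar_mid, bottle_mid, beaker_mid, counter_mid, remote_mid from where it was at the start of the episode below 0.03 m); the robot touches nothing.
It fails at once if the tamper was knocked, moved or taken (more than 30 mm) (distance of tamper_eye from where it was at the start of the episode above 0.03 m).
It fails at once if a bystander was moved more than 30 mm (distance of any of dish_a_mid, dish_b_mid, jar_mid, bottle_mid, beaker_mid, counter_mid, remote_mid from where it was at the start of the episode above 0.03 m).
It also fails if it takes over 67 s, if anything falls off the work surface, if the arm or the gripper's body presses on something with over 40 N, if the wrist force passes 120 N, or if a joint passes its speed limit or range.

## Working session

There is one attempt and no reset: what is moved stays moved. The work goes in short steps, Python scripts to look and compute and a tool call to move; the robot and the scene stay as the last step left them, time stands still between calls to the robot, and variables do not carry over. Pictures are saved under pics/ and viewed, at most 12 in all, crops included, and the job is handed in when it is done.

Besides the shell and the picture viewer there is one more tool, called after ">>>" as name(argument=value, ...), one argument or row to a line, values as JSON. jog_arm: Moves the arm, as the interface text tells. Its arguments: {"type":"object","properties":{"motion":{"type":"array"}},"required":["motion"]}

```bash
ls; mkdir -p pics; cat > h.py <<'E'
import numpy as np, cv2
from cell import env
from scipy.spatial.transform import Rotation as R
def deproj(c,u,v,z=None,r=3):
    K=c["camera_matrix"]
    if z is None:
        p=c["z_map"][max(0,int(v)-r):int(v)+r+1,max(0,int(u)-r):int(u)+r+1]; p=p[p>0]; z=np.median(p) if len(p) else np.nan
    x=(u-K[0,2])/K[0,0]*z; y=(v-K[1,2])/K[1,1]*z
    return (np.linalg.inv(c["world_to_cam"])@[x,-y,-z,1])[:3]
def cloud(c):
    K=c["camera_matrix"]; z=c["z_map"]; v,u=np.indices(z.shape)
    P=np.stack([(u-K[0,2])/K[0,0]*z,-(v-K[1,2])/K[1,1]*z,-z,np.ones_like(z)],-1)
    P=P@np.linalg.inv(c["world_to_cam"]).T; P=P[...,:3]; P[z==0]=np.nan
    return P
E
python3 - <<'E'
from h import *
for n in ["scene","side"]:
    c=env.read_camera(n); cv2.imwrite(f"pics/{n}0.png",c["color"][...,::-1]); np.savez(f"{n}0.npz",**c)
    print(n,np.linalg.inv(c["world_to_cam"])[:3].round(2).tolist(),c["camera_matrix"][0,0])
    for t in "rack thick_trier_eye thin_trier_eye thick_trier_foot thin_trier_foot tamper_eye block wide_bore narrow_bore hook_right hook_middle hook_left dish_a_mid jar_mid bottle_mid beaker_mid counter_mid remote_mid".split():
        o=env.recognise(n,t)[:2]
        print(t,[(np.round(d["location"]).tolist(),round(d["score"],2),deproj(c,*d["location"]).round().tolist()) for d in o])
print(env.state())
E
```

```text
pics
scene [[0.81, -0.47, 0.34, 1078.77], [0.58, 0.65, -0.48, -678.73], [0.01, 0.59, 0.81, 1284.57]] 569.9367727333657
rack [([305.0, 221.0], 0.81, [462.0, 85.0, 10.0])]
thick_trier_eye [([354.0, 174.0], 0.42, [668.0, -5.0, 418.0]), ([364.0, 226.0], 0.32, [611.0, 157.0, 23.0])]
thin_trier_eye []
thick_trier_foot [([357.0, 176.0], 0.49, [519.0, 258.0, 80.0])]
thin_trier_foot []
tamper_eye [([312.0, 217.0], 0.76, [498.0, 70.0, 70.0]), ([355.0, 175.0], 0.56, [663.0, 6.0, 401.0])]
block [([246.0, 297.0], 0.93, [508.0, -217.0, 54.0]), ([407.0, 251.0], 0.54, [748.0, 167.0, 6.0])]
wide_bore [([248.0, 295.0], 0.97, [509.0, -210.0, 56.0])]
narrow_bore [([252.0, 297.0], 0.84, [518.0, -208.0, 54.0])]
hook_right [([304.0, 219.0], 0.85, [457.0, 87.0, 11.0])]
hook_middle [([305.0, 219.0], 0.87, [458.0, 88.0, 11.0])]
hook_left [([306.0, 218.0], 0.77, [459.0, 91.0, 11.0])]
dish_a_mid []
jar_mid [([278.0, 314.0], 0.72, [608.0, -217.0, 73.0])]
bottle_mid [([344.0, 315.0], 0.89, [746.0, -139.0, 102.0])]
beaker_mid [([347.0, 268.0], 0.66, [651.0, 17.0, 21.0])]
counter_mid [([236.0, 400.0], 0.66, [649.0,
[... 1357 characters left out ...]
, 0.85, [641.0, 414.0, 16.0])]
{'t': 1.9, 'joints': array([-1.05580244e-01,  4.90906272e-01,  1.55890176e+00,  7.49042227e-07,
        1.09171546e+00, -1.05574987e-01]), 'qvel': array([ 0.00039874, -0.00032   ,  0.00119624,  0.00048718, -0.00081237,
        0.00147224]), 'tau': array([ 9.88518768e-04, -6.12458110e+01, -2.58427119e+01,  6.93097967e-02,
        4.45253856e-02, -1.65906994e-05]), 'eef_pos': array([6.25007164e+02, 3.44411006e-02, 2.92256438e+02]), 'tcp_rot': array([3.14152380e+00, 6.62746799e-06, 1.57079072e+00]), 'ft_force': array([ 0.4710723 , -0.16088519, -0.41978568]), 'moment': array([-0.02918033,  0.00503232, -0.00418706]), 'grip_force': 0.0, 'opening': 1.0001901367003054}
```

View pics/scene0.png

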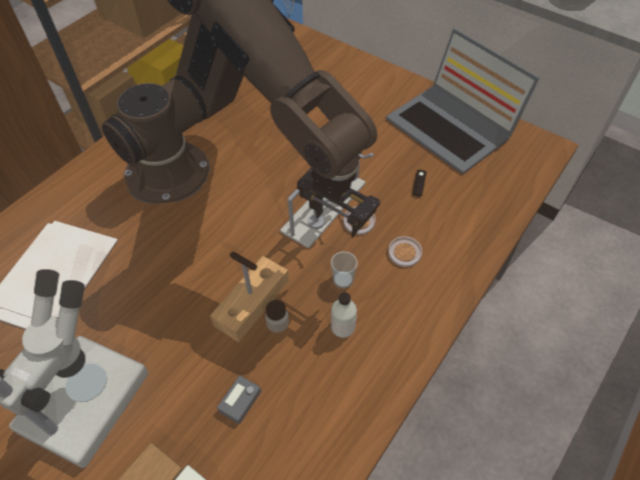

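View pics/side0.png

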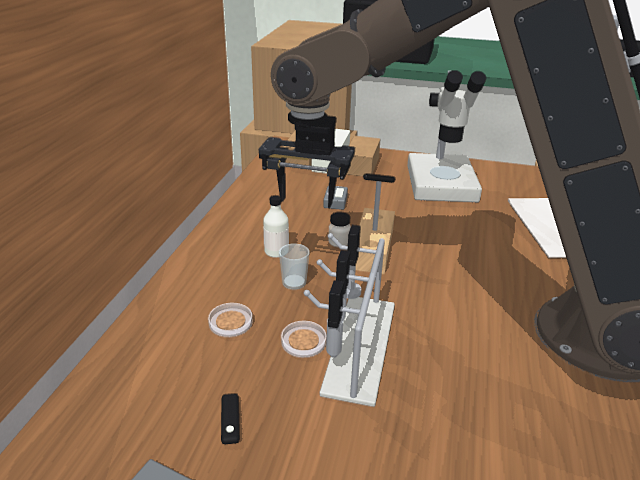

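```bash
python3 - <<'E'
from h import *
S={n:dict(np.load(n+"0.npz")) for n in ["scene","side"]}
for n,c in S.items():
    P=cloud(c); C=c["color"].astype(int)
    q=P.reshape(-1,3); col=C.reshape(-1,3)
    m=(abs(q[:,2]-12)<5)&(q[:,0]>350)&(q[:,0]<600)&(q[:,1]>-20)&(q[:,1]<380)&(col.min(1)>120)&(np.ptp(col,axis=1)<40)
    print(n,"foot",m.sum(),cv2.minAreaRect(q[m][:,:2].astype(np.float32)),np.nanmedian(q[m][:,2]))
    m=(abs(q[:,2]-55)<5)&(q[:,0]>400)&(q[:,0]<580)&(q[:,1]>-350)&(q[:,1]<-60)
    print("block",m.sum(),cv2.minAreaRect(q[m][:,:2].astype(np.float32)))
    m=(q[:,2]>185)&(q[:,2]<215)&(q[:,0]>400)&(q[:,0]<580)&(q[:,1]>-350)&(q[:,1]<-60)
    print("bar",m.sum(),cv2.minAreaRect(q[m][:,:2].astype(np.float32)) if m.sum() else 0)
c=S["side"]; img=c["color"][190:420,270:410]
cv2.imwrite("pics/crop.png",cv2.resize(img,None,fx=3.4,fy=2.6*1,interpolation=cv2.INTER_CUBIC)[...,::-1])
E
```

```text
scene foot 821 ((505.23004150390625, 146.38754272460938), (300.18231201171875, 152.05767822265625), 66.41091918945312) 11.21186869575422
block 1984 ((505.23358154296875, -200.13427734375), (84.10023498535156, 212.59901428222656), 2.4145708084106445)
bar 209 ((506.8213195800781, -201.6254119873047), (74.98836517333984, 17.743385314941406), 4.312489986419678)
side foot 4495 ((509.23223876953125, 163.99623107910156), (182.72613525390625, 293.9687805175781), 0.7436380386352539) 12.832190994588927
block 1045 ((520.6149291992188, -200.91580200195312), (117.23005676269531, 217.90570068359375), 2.2046306133270264)
bar 225 ((501.7397155761719, -197.9495086669922), (74.86588287353516, 18.181941986083984), 4.35846471786499)
```

View pics/crop.png

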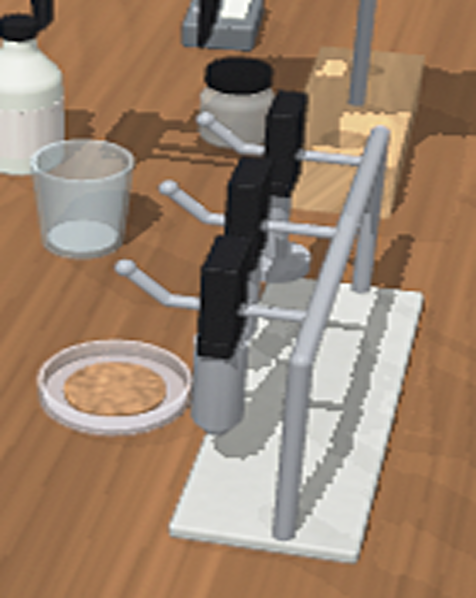

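```bash
python3 - <<'E'
from h import *
c=dict(np.load("side0.npz")); P=cloud(c); C=c["color"].astype(int)
reg=(P[...,0]>400)&(P[...,0]<600)&(P[...,1]>20)&(P[...,1]<340)
blk=reg&(C.max(2)<60)&(P[...,2]>120)&(P[...,2]<225)
n,l,st,ce=cv2.connectedComponentsWithStats(blk.astype(np.uint8))
for i in range(1,n):
    if st[i,4]<30: continue
    q=P[l==i]; print(st[i],"med",np.median(q,0).round(),"p5",np.percentile(q,3,axis=0).round(),"p95",np.percentile(q,97,axis=0).round())
    top=q[q[:,2]>np.percentile(q[:,2],97)-6]; print("  top",cv2.minAreaRect(top[:,:2].astype(np.float32)))
g=reg&(P[...,2]>155)&(P[...,2]<178)&(C.min(2)>70)&(P[...,0]<475)
q=P[g]; 
d=cv2.fitLine(q[:,:2].astype(np.float32),cv2.DIST_HUBER,0,.01,.01).ravel(); print("rail",g.sum(),d,np.degrees(np.arctan2(d[1],d[0])),q[:,1].min(),q[:,1].max())
w=(abs(P[...,2]-12)<5)&reg&(C.min(2)>110)&(np.ptp(C,axis=2)<30)
n,l,st,ce=cv2.connectedComponentsWithStats(cv2.erode(w.astype(np.uint8),np.ones((2,2))))
i=1+st[1:,4].argmax(); q=P[l==i]; print("foot",cv2.minAreaRect(q[:,:2].astype(np.float32)),st[i])
E
```

```text
[ 328  225   32  103 1346] med [504. 183. 191.] p5 [494.  66. 143.] p95 [517. 279. 211.]
  top ((508.07476806640625, 165.0689697265625), (22.556915283203125, 228.21514892578125), 1.9832473993301392)
rail 765 [ 1.3178042e-02 -9.9991316e-01  4.5734885e+02  1.9023059e+02] -89.24493 22.423960908715685 308.82530860533655
foot ((465.8218688964844, 166.01803588867188), (97.20033264160156, 287.2951965332031), 0.49086669087409973) [ 321  301   73  104 3738]
```

>>> jog_arm(
  motion=[
    [0, 0, 10, 0, 0, -10, 95],
    [0, 0, 10, 0, 0, -10, 95],
    [0, 0, 10, 0, 0, -10, 95],
    [0, 0, 10, 0, 0, -10, 95],
    [0, 0, 10, 0, 0, -10, 95],
    [0, 0, 10, 0, 0, -10, 95],
    [0, 0, 10, 0, 0, -10, 95],
    [0, 0, 10, 0, 0, -5, 95],
    [0, 0, 10, 0, 0, -5, 95],
  ],
)

```text
t: 3.02
eef_pos: [625.0, 0.0, 372.5]
tcp_rot: [3.142, -0.0, -0.006]
ft_force: [-0.2, -0.6, -0.5]
opening: 0.999
grip_force: 0.0
```

>>> jog_arm(
  motion=[
    [0, 0, 0, -30, -54, 0, 70],
    [0, 0, 0, -30, -54, 0, 70],
    [0, 0, 0, -30, -54, 0, 70],
    [0, 0, 0, -29, -53, 0, 70],
    [0, 0, 0, 0, 0, 0, 70],
  ],
)

```text
t: 3.65
eef_pos: [504.1, 217.9, 372.6]
tcp_rot: [-3.141, -0.0, 0.005]
ft_force: [0.3, -0.4, -0.1]
opening: 0.735
grip_force: 0.0
```

```bash
python3 - <<'E'
from h import *
for n in ["wrist","scene","side"]:
    c=env.read_camera(n); cv2.imwrite(f"pics/{n}1.png",c["color"][...,::-1]); np.savez(f"{n}1.npz",**c)
    print(n,c["camera_matrix"].round(1).tolist(),np.linalg.inv(c["world_to_cam"])[:3].round(2).tolist())
s=env.state(); print(s["t"],s["eef_pos"],s["tcp_rot"],s["joints"])
E
```

```text
wrist [[371.6, 0.0, 315.5], [0.0, 371.6, 240.4], [0.0, 0.0, 1.0]] [[0.0, 0.97, 0.26, 576.24], [-1.0, 0.0, 0.0, 218.3], [-0.0, -0.26, 0.97, 464.65]]
scene [[569.9, 0.0, 329.2], [0.0, 569.9, 233.5], [0.0, 0.0, 1.0]] [[0.81, -0.47, 0.34, 1078.77], [0.58, 0.65, -0.48, -678.73], [0.01, 0.59, 0.81, 1284.57]]
side [[568.1, 0.0, 317.3], [0.0, 568.1, 238.8], [0.0, 0.0, 1.0]] [[-0.97, 0.15, -0.2, 362.03], [-0.24, -0.51, 0.83, 1001.01], [0.02, 0.85, 0.53, 769.95]]
3.8 [506.31405303 214.64960997 372.2828378 ] [ 3.14142110e+00 -3.46917846e-04  6.58802417e-05] [ 2.80949048e-01  3.09081939e-01  1.63263236e+00 -2.80075107e-04
  1.19959260e+00  1.85178108e+00]
```

View pics/wrist1.png

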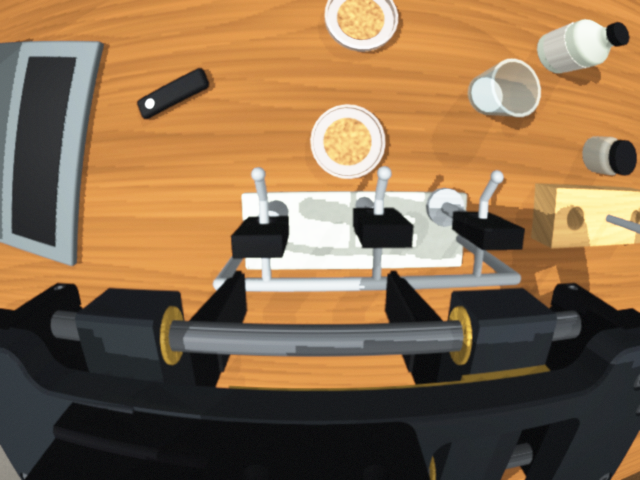

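```bash
cat >> h.py <<'E'
def fcloud(c):
    K=c["camera_matrix"]; z=c["z_map"]; v,u=np.indices(z.shape)
    dx=u-K[0,2]; dy=v-K[1,2]; r=np.hypot(dx,dy)+1e-9; t=np.tan(np.minimum(r/K[0,0],1.5))
    P=np.stack([dx/r*t*z,-dy/r*t*z,-z,np.ones_like(z)],-1)@np.linalg.inv(c["world_to_cam"]).T
    P=P[...,:3]; P[z==0]=np.nan; return P
def rect(q): 
    (a,b),(w,h),t=cv2.minAreaRect(q[:,:2].astype(np.float32)); return np.round([a,b,w,h,t],1).tolist()
E
python3 - <<'E'
from h import *
for n in ["wrist","scene"]:
    c=dict(np.load(n+"1.npz")); P=fcloud(c) if n=="wrist" else cloud(c); C=c["color"].astype(int); print(n)
    for nm,y0 in [("thick",261),("thin",166),("tamper",71)]:
        m=(abs(P[...,1]-y0)<35)&(abs(P[...,0]-505)<40)&(P[...,2]>195)&(P[...,2]<222)&(C.max(2)<60)
        if n=="wrist": m[300:]=False
        if m.sum()>10: print(nm,m.sum(),rect(P[m]),np.median(P[m][:,2]))
    for yy in (261,166,71):
        m=(abs(P[...,1]-yy)<30)&(P[...,0]>535)&(P[...,0]<575)&(P[...,2]>170)&(P[...,2]<200); 
        if m.sum()>3: print("tip",m.sum(),np.median(P[m],0).round(1),P[m].max(0).round(1))
    m=(abs(P[...,2]-165)<10)&(abs(P[...,0]-457)<12)&(P[...,1]>15)&(P[...,1]<315)
    if m.sum()>50: d=cv2.fitLine(P[m][:,:2].astype(np.float32),cv2.DIST_HUBER,0,.01,.01).ravel(); print("rail",m.sum(),d,P[m][:,1].min(),P[m][:,1].max())
    w=(abs(P[...,2]-12)<4)&(abs(P[...,0]-470)<80)&(abs(P[...,1]-166)<180)&(C.min(2)>120)&(np.ptp(C,axis=2)<40)
    k,l,st,ce=cv2.connectedComponentsWithStats(w.astype(np.uint8)); i=1+st[1:,4].argmax(); print("foot",rect(P[l==i]))
    m=(abs(P[...,2]-55)<4)&(abs(P[...,0]-505)<80)&(abs(P[...,1]+200)<130)
    if m.sum(): print("block",rect(P[m]))
E
```

```text
wrist
thick 1336 [504.0, 260.4, 17.6, 37.2, 1.5] 208.36679016485365
thin 1348 [512.1, 166.9, 17.8, 37.5, 1.8] 208.36922698123303
tamper 1153 [510.3, 71.9, 38.5, 18.0, 89.7] 208.23911366373903
tip 330 [549.3 260.7 187.2] [559.1 266.8 193.1]
tip 349 [549.9 167.6 186.5] [560.5 172.2 193. ]
tip 301 [550.9  73.8 184.5] [561.9  77.7 192.7]
rail 3666 [ 1.2232670e-02 -9.9992520e-01  4.6058591e+02  1.6698775e+02] 23.5722800146267 308.7246541057594
foot [467.7, 210.6, 99.9, 131.6, 0.9]
block [523.4, -187.5, 123.2, 194.5, 2.7]
scene
thick 86 [507.2, 254.3, 17.4, 37.2, 0.2] 206.1557958536573
thin 94 [515.4, 160.2, 17.7, 36.0, 5.4] 206.15899262843368
tamper 96 [514.6, 65.9, 17.5, 37.3, 1.9] 206.8260539012233
tip 29 [551.3 256.9 184.8] [561.7 262.7 191.8]
tip 30 [553.1 161.3 182.3] [561.8 168.7 192. ]
tip 29 [552.2  67.2 182.5] [563.3  73.5 195.3]
rail 405 [ 7.6768398e-03 -9.9997056e-01  4.6337424e+02  1.5586118e+02] 16.77109791604778 303.9387573901821
foot [492.1, 240.5, 56.6, 135.6, 1.9]
block [522.7, -199.9, 116.3, 212.1, 2.0]
```

>>> jog_arm(
  motion=[
    [0, 0, -1, -2, -46, 20, 70],
    [0, 0, 0, 0, 0, 34, 70],
    [0, 0, 0, 0, 0, 34, 70],
    [0, 0, 0, 0, 0, 25, 70],
    [0, 0, 0, 0, 0, 10, 60],
    [0, 0, 0, 0, 0, 0, 45],
    [0, 0, 0, 0, 0, 0, 30],
    [0, 0, 0, 0, 0, 0, 25],
    [0, 0, 0, 0, 0, 0, 25],
  ],
)

```text
t: 4.92
eef_pos: [504.3, 261.1, 250.1]
tcp_rot: [-3.141, -0.002, 0.018]
ft_force: [0.3, -1.2, 4.1]
opening: 0.395
grip_force: 30.0
```

>>> jog_arm(
  motion=[
    [0, 0, 0, 0, 0, 0, 20],
    [0, 0, 0, 0, 0, 0, 20],
  ],
)

```text
t: 5.18
eef_pos: [504.3, 261.1, 250.1]
tcp_rot: [-3.141, -0.002, 0.018]
ft_force: [0.3, -0.9, 6.1]
opening: 0.397
grip_force: 30.0
```

```bash
cat > plan.py <<'E'
import sys,numpy as np
D,L=float(sys.argv[1]),float(sys.argv[2])
W=[(0,0,0),(0,6.5,0),(0,6.5,6),(D*.25,6.5,13),(D*.6,6.5,19),(D-4,6.5,22),(D,7.5,24),(D+5.5,12,28),(D+11,17.5,31),(D+17,23.5,34),(D+23,29.5,36),(D+31,37.5,38),(D+40,46.5,38),(D+50,56.5,38),(D+60,75,38)]
def tcp(w): 
    t=np.radians(w[2]); return np.array([w[0]-L*np.sin(t), w[1]+L*np.cos(t)])
for a,b in zip(W,W[1:]):
    d=tcp(b)-tcp(a); t=np.radians(a[2])
    X=np.array([np.cos(t),np.sin(t)]); Z=np.array([np.sin(t),-np.cos(t)])
    print([0,b[2]-a[2],0,round(float(d@X),1),0,round(float(d@Z),1),20])
print("end tcp rel",tcp(W[-1])-tcp(W[0]))
E
python3 plan.py 28.5 91.5; python3 plan.py 20.5 91.5
```

```text
[0, 0, 0, 0.0, 0, -6.5, 20]
[0, 6, 0, -9.6, 0, 0.5, 20]
[0, 7, 0, -4.1, 0, 1.4, 20]
[0, 6, 0, 0.2, 0, 2.7, 20]
[0, 3, 0, 2.2, 0, 2.5, 20]
[0, 2, 0, 0.9, 0, 0.6, 20]
[0, 4, 0, 0.5, 0, -1.7, 20]
[0, 3, 0, 2.6, 0, -2.1, 20]
[0, 3, 0, 3.4, 0, -1.9, 20]
[0, 2, 0, 5.1, 0, -1.6, 20]
[0, 2, 0, 8.0, 0, -1.7, 20]
[0, 0, 0, 12.6, 0, -1.6, 20]
[0, 0, 0, 14.0, 0, -1.7, 20]
[0, 0, 0, 19.3, 0, -8.4, 20]
end tcp rel [32.16697501 55.60298396]
[0, 0, 0, 0.0, 0, -6.5, 20]
[0, 6, 0, -9.6, 0, 0.5, 20]
[0, 7, 0, -6.1, 0, 1.2, 20]
[0, 6, 0, -2.6, 0, 2.1, 20]
[0, 3, 0, -0.8, 0, 1.5, 20]
[0, 2, 0, 0.9, 0, 0.6, 20]
[0, 4, 0, 0.5, 0, -1.7, 20]
[0, 3, 0, 2.6, 0, -2.1, 20]
[0, 3, 0, 3.4, 0, -1.9, 20]
[0, 2, 0, 5.1, 0, -1.6, 20]
[0, 2, 0, 8.0, 0, -1.7, 20]
[0, 0, 0, 12.6, 0, -1.6, 20]
[0, 0, 0, 14.0, 0, -1.7, 20]
[0, 0, 0, 19.3, 0, -8.4, 20]
end tcp rel [24.16697501 55.60298396]
```

>>> jog_arm(
  motion=[
    [0, 0, 0, 0, 0, -6.5, 20],
    [0, 6, 0, -9.6, 0, 0.5, 20],
    [0, 7, 0, -4, 0, 1.4, 20],
    [0, 6, 0, 0.2, 0, 2.7, 20],
    [0, 3, 0, 2.2, 0, 2.5, 20],
    [0, 2, 0, 0.9, 0, 0.6, 20],
    [0, 0, 0, 0, 0, 0, 20],
  ],
)

```text
t: 6.05
eef_pos: [494.9, 260.9, 248.9]
tcp_rot: [3.141, -0.418, 0.018]
ft_force: [-0.6, 0.6, -2.7]
opening: 0.396
grip_force: 30.0
```

```bash
python3 - <<'E'
from h import *
s=env.state(); print(s["t"],s["eef_pos"].round(1),s["tcp_rot"].round(3),s["ft_force"].round(1),s["moment"].round(2))
T=R.from_euler("xyz",s["tcp_rot"]); print("eye",s["eef_pos"]+T.apply([0,0,91.5]))
E
```

```text
6.05 [494.9 260.9 248.9] [ 3.141 -0.418  0.018] [-0.6  0.6 -2.7] [0.01 0.54 0.07]
eye [532.06259939 261.4732488  165.24760229]
```

>>> jog_arm(
  motion=[
    [0, 4, 0, 0.5, 0, -1.7, 20],
    [0, 3, 0, 2.6, 0, -2.1, 20],
    [0, 3, 0, 3.4, 0, -1.9, 20],
    [0, 2, 0, 5.1, 0, -1.6, 20],
    [0, 2, 0, 8, 0, -1.7, 20],
    [0, 0, 0, 12.6, 0, -1.6, 20],
    [0, 0, 0, 14, 0, -1.7, 20],
    [0, 0, 0, 19.3, 0, -8.4, 20],
  ],
)

```text
t: 7.05
eef_pos: [546.3, 256.7, 318.5]
tcp_rot: [-3.133, -0.636, 0.022]
ft_force: [0.6, -0.3, -1.5]
opening: 0.399
grip_force: 30.0
```

```bash
python3 - <<'E'
from h import *
n="side"
c=env.read_camera(n); cv2.imwrite(f"pics/{n}2.png",c["color"][...,::-1]); 
s=env.state(); print(s["t"],s["eef_pos"].round(1),s["tcp_rot"].round(3),s["ft_force"].round(1))
E
```

```text
7.1 [547.9 257.1 321.5] [-3.131 -0.641  0.021] [ 1.6 -0.5  1.3]
```

View pics/side2.png

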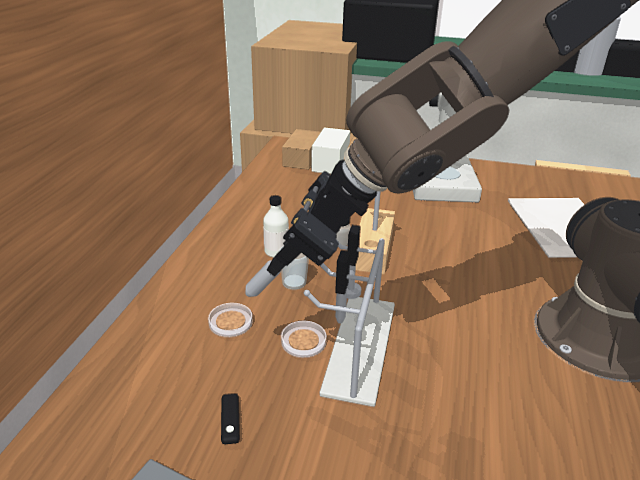

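>>> jog_arm(
  motion=[
    [0, 0, 0, 36, 0, -48, 20],
    [0, 0, 0, 36, 0, -48, 20],
    [0, -9.2, 0, 0, 0, 0, 20],
    [0, -9.2, 0, 0, 0, 0, 20],
    [0, -9.2, 0, 0, 0, 0, 20],
    [0, -9.1, 0, 0, 0, 0, 20],
    [0, 0, 0, 0, 0, 0, 20],
  ],
)

```text
t: 7.98
eef_pos: [547.7, 255.9, 437.3]
tcp_rot: [-3.136, 0.003, 0.026]
ft_force: [0.1, -0.7, -3.2]
opening: 0.399
grip_force: 30.0
```

>>> jog_arm(
  motion=[
    [0, 0, 0, -7, 50, 0, 20],
    [0, 0, 0, -7, 50, 0, 20],
    [0, 0, 0, -7, 50, 0, 20],
    [0, 0, 0, -6, 50, 0, 20],
    [0, 0, 0, -6, 50, 0, 20],
    [0, 0, 0, -6, 50, 0, 20],
    [0, 0, 0, -6, 50, 0, 20],
    [0, 0, 0, 0, 41, 0, 20],
  ],
)

```text
t: 8.98
eef_pos: [512.0, -137.5, 436.4]
tcp_rot: [-3.139, -0.001, 0.027]
ft_force: [1.0, 1.5, -2.5]
opening: 0.4
grip_force: 30.0
```

>>> jog_arm(
  motion=[
    [0, 0, -10, 0, 0, 0, 20],
    [0, 0, -10, 0, 0, 0, 20],
    [0, 0, -10, 0, 0, 0, 20],
    [0, 0, -10, 0, 0, 0, 20],
    [0, 0, -10, 0, 0, 0, 20],
    [0, 0, -10, 0, 0, 0, 20],
    [0, 0, -10, 0, 0, 0, 20],
    [0, 0, -10, 0, 0, 0, 20],
    [0, 0, -10, 0, 0, 0, 20],
    [0, 0, 0, 0, 0, 0, 20],
  ],
)

```text
t: 10.22
eef_pos: [512.4, -135.6, 436.2]
tcp_rot: [-3.141, -0.003, 1.598]
ft_force: [-0.1, 0.3, -1.9]
opening: 0.4
grip_force: 30.0
```

```bash
python3 - <<'E'
from h import *
for n in ["wrist","scene","side"]:
    c=env.read_camera(n); cv2.imwrite(f"pics/{n}3.png",c["color"][...,::-1]); np.savez(f"{n}3.npz",**c)
    P=fcloud(c) if n=="wrist" else cloud(c)
    m=(abs(P[...,2]-55)<4)&(abs(P[...,0]-505)<60)&(abs(P[...,1]+200)<130)
    if m.sum(): print(n,"block",rect(P[m]))
    for t in ["wide_bore","narrow_bore","thick_trier_foot","thick_trier_eye"]:
        o=env.recognise(n,t)[:1]
        for d in o: u,v=np.round(d["location"]).astype(int); print(n,t,u,v,round(d["score"],2),P[v,u].round())
s=env.state(); print(s["t"],s["eef_pos"].round(1),s["tcp_rot"].round(3),s["ft_force"].round(1),s["joints"].round(2))
E
```

```text
wrist block [500.5, -162.3, 80.4, 137.0, 2.3]
wrist wide_bore 300 201 0.93 [ 490. -143.   10.]
wrist narrow_bore 301 202 0.56 [ 491. -144.   11.]
wrist thick_trier_foot 317 283 0.68 [ 513. -128.  364.]
wrist thick_trier_eye 283 46 0.69 [461.  77.  13.]
scene block [506.0, -201.1, 84.7, 212.9, 3.1]
scene wide_bore 246 296 0.78 [ 503. -213.   50.]
scene narrow_bore 250 297 0.85 [ 515. -211.   53.]
scene thick_trier_foot 256 210 0.83 [ 515. -146.  332.]
scene thick_trier_eye 257 209 0.55 [ 517. -145.  336.]
side block [501.6, -201.7, 80.3, 219.7, 2.7]
side wide_bore 375 228 0.95 [ 500. -196.   62.]
side narrow_bore 377 230 0.91 [ 495. -201.   55.]
side thick_trier_foot 373 132 0.77 [ 514. -128.  334.]
side thick_trier_eye 371 131 0.9 [ 519. -132.  334.]
10.975 [ 512.7 -135.9  436. ] [-3.138 -0.006  1.599] [-0.6 -1.1 -2. ] [-0.38  0.24  1.57  0.    1.34 -0.41]
```

View pics/wrist3.png

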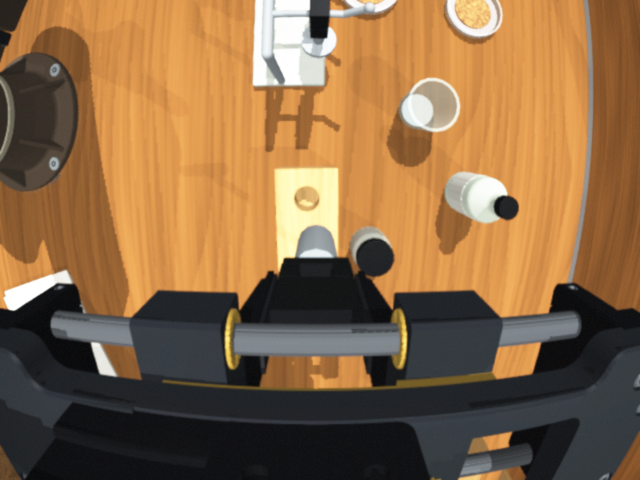

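```bash
cat >> h.py <<'E'
def ray_plane(c,u,v,z,fish=True):
    K=c["camera_matrix"]; M=np.linalg.inv(c["world_to_cam"]); dx=u-K[0,2]; dy=v-K[1,2]
    r=np.hypot(dx,dy)+1e-9; t=np.tan(r/K[0,0])/r if fish else 1/K[0,0]
    d=np.stack([dx*t,-dy*t,-np.ones_like(dx*t)],-1)@M[:3,:3].T; o=M[:3,3]
    return o+d*((z-o[2])/d[...,2])[...,None]
def bore(c,fish,guess,rad=24):
    """mouth centre: pixels whose ray meets z=55 near guess and whose depth reads lower"""
    P=fcloud(c) if fish else cloud(c); v,u=np.indices(c["z_map"].shape)
    Q=ray_plane(c,u.astype(float),v.astype(float),55.,fish)
    m=(np.hypot(Q[...,0]-guess[0],Q[...,1]-guess[1])<rad)&(P[...,2]<51)
    q=Q[m]; 
    if len(q)<10: return None
    return len(q),rect(q),cv2.minEnclosingCircle(q[:,:2].astype(np.float32))
E
python3 - <<'E'
from h import *
for n in ["wrist","scene","side"]:
    c=dict(np.load(n+"3.npz")); print(n,bore(c,n=="wrist",(500,-134)),bore(c,n=="wrist",(507,-267)))
c=dict(np.load("scene0.npz")); print(bore(c,False,(503,-134)),bore(c,False,(508,-267)))
c=dict(np.load("wrist3.npz"));P=fcloud(c);C=c["color"]
m=(P[...,2]>235)&(P[...,2]<345)&(abs(P[...,0]-512)<40)&(abs(P[...,1]+136)<40)
m[:, :260]=False; m[:,370:]=False; m[262:]=False
print("stem",m.sum(),np.percentile(P[m],[2,50,98],axis=0).round(1))
for n in ["scene","side"]:
    c=dict(np.load(n+"3.npz"));P=cloud(c)
    for z in range(240,340,12):
        m=(P[...,2]>z)&(P[...,2]<z+12)&(abs(P[...,0]-512)<40)&(abs(P[...,1]+136)<40)
        if m.sum()>5: print(n,z,m.sum(),np.percentile(P[m],[5,50,95],axis=0)[:,:2].round(1).tolist())
E
```

```text
wrist (491, [499.5, -132.3, 31.5, 31.5, 78.8], ((499.6768493652344, -131.39125061035156), 17.208457946777344)) None
scene (118, [501.2, -134.3, 42.9, 40.1, 88.0], ((500.08489990234375, -134.08465576171875), 23.287790298461914)) (88, [507.3, -265.4, 40.5, 42.3, 55.4], ((506.24554443359375, -264.79144287109375), 23.544418334960938))
side (58, [499.4, -135.2, 29.0, 22.1, 16.0], ((499.12164306640625, -134.51657104492188), 14.688260078430176)) None
(116, [503.2, -135.1, 42.9, 32.0, 87.9], ((498.485595703125, -134.3385772705078), 21.984817504882812)) (87, [507.4, -270.6, 35.3, 38.7, 76.9], ((505.0401611328125, -268.7691650390625), 23.31707000732422))
stem 1423 [[ 496.9 -131.4  259.2]
 [ 512.2 -125.5  311.2]
 [ 527.2 -122.2  331.3]]
scene 252 23 [[511.9, -151.4], [524.9, -145.5], [528.6, -132.5]]
scene 264 45 [[510.8, -151.8], [523.8, -147.2], [528.1, -132.2]]
scene 276 42 [[512.1, -151.6], [524.6, -146.8], [528.2, -134.2]]
scene 288 47 [[509.5, -151.4], [524.2, -146.8], [528.4, -132.8]]
scene 300 41 [[511.8, -152.2], [524.2, -147.8], [528.7, -134.1]]
scene 312 40 [[506.7, -152.0], [520.2, -147.9], [532.2, -134.3]]
scene 324 82 [[501.6, -148.2], [515.2, -145.8], [534.3, -136.1]]
scene 336 52 [[499.4, -148.5], [529.3, -145.2], [535.1, -131.1]]
side 240 14 [[505.8, -134.6], [510.3, -131.6], [515.9, -128.3]]
side 252 50 [[500.2, -136.1], [510.2, -128.3], [522.5, -123.9]]
side 264 62 [[499.1, -132.7], [510.8, -127.2], [522.7, -123.8]]
side 276 67 [[498.5, -135.8], [509.8, -126.8], [523.8, -122.7]]
side 288 67 [[499.2, -134.4], [509.9, -127.8], [522.5, -122.4]]
side 300 68 [[498.6, -137.3], [509.6, -127.6], [522.9, -122.2]]
side 312 74 [[499.4, -135.4], [510.5, -128.8], [524.6, -124.4]]
side 324 108 [[493.3, -141.1], [511.8, -130.2], [528.2, -126.0]]
side 336 76 [[493.4, -140.1], [514.4, -130.4], [529.6, -127.3]]
```

>>> jog_arm(
  motion=[
    [0, 0, 0, 3.7, -13.1, 20, 20],
    [0, 0, 0, 0, 0, 40, 20],
    [0, 0, 0, 0, 0, 40, 20],
    [0, 0, 0, 0, 0, 40, 20],
    [0, 0, 0, 0, 0, 22, 20],
    [0, 0, 0, 0, 0, 0, 20],
    [0, 0, 0, 0, 0, 0, 20],
  ],
)

```text
t: 11.85
eef_pos: [499.4, -131.8, 275.1]
tcp_rot: [-3.14, -0.005, 1.6]
ft_force: [-0.2, 0.4, -1.7]
opening: 0.396
grip_force: 30.0
```

```bash
python3 - <<'E'
from h import *
for n in ["wrist","scene","side"]:
    c=env.read_camera(n); np.savez(f"{n}4.npz",**c); P=fcloud(c) if n=="wrist" else cloud(c)
    if n=="wrist": cv2.imwrite("pics/w4.png",cv2.resize(c["color"][150:300,230:430],None,fx=3,fy=3)[...,::-1])
    print(n,bore(c,n=="wrist",(500,-133)))
    for z in range(70,150,15):
        m=(P[...,2]>z)&(P[...,2]<z+15)&(abs(P[...,0]-500)<28)&(abs(P[...,1]+133)<28)
        if m.sum()>5: print(n,z,m.sum(),np.percentile(P[m],[3,50,97],axis=0)[:,:2].round(1).tolist())
s=env.state(); print(s["t"],s["eef_pos"].round(1),s["tcp_rot"].round(3),s["ft_force"].round(1))
E
```

```text
wrist (468, [500.2, -126.2, 20.5, 32.4, 85.0], ((499.7442626953125, -131.79017639160156), 16.3314151763916))
wrist 85 48 [[486.0, -128.9], [497.7, -119.7], [511.9, -117.8]]
wrist 100 163 [[486.9, -127.5], [498.9, -119.7], [510.9, -118.0]]
wrist 115 189 [[486.0, -129.0], [498.9, -119.7], [511.5, -118.1]]
wrist 130 229 [[486.6, -127.5], [498.3, -119.8], [511.0, -118.1]]
wrist 145 254 [[487.5, -124.5], [498.9, -119.6], [510.2, -118.2]]
scene (110, [502.6, -134.4, 36.9, 33.1, 64.7], ((500.75115966796875, -135.28826904296875), 20.688547134399414))
scene 85 12 [[495.9, -147.8], [506.4, -143.2], [515.5, -135.6]]
scene 100 38 [[497.9, -147.5], [511.4, -140.9], [516.3, -128.0]]
scene 115 40 [[496.4, -148.9], [510.7, -143.8], [515.8, -128.5]]
scene 130 42 [[493.6, -148.2], [509.8, -144.2], [516.5, -128.8]]
scene 145 33 [[497.0, -149.0], [509.8, -144.5], [515.5, -133.1]]
side (57, [499.4, -135.2, 29.0, 22.1, 16.0], ((499.12164306640625, -134.51657104492188), 14.688260078430176))
side 85 33 [[487.5, -132.5], [497.7, -125.7], [508.0, -120.1]]
side 100 71 [[486.0, -134.1], [497.8, -123.7], [511.5, -117.8]]
side 115 65 [[485.2, -132.6], [497.1, -123.3], [510.3, -117.9]]
side 130 69 [[485.8, -132.7], [497.9, -124.2], [511.6, -118.1]]
side 145 72 [[485.5, -133.1], [496.7, -124.3], [509.8, -119.7]]
12.0 [ 499.3 -131.7  275.2] [-3.14  -0.005  1.6  ] [ 0.5  0.1 -2.1]
```

View pics/w4.png

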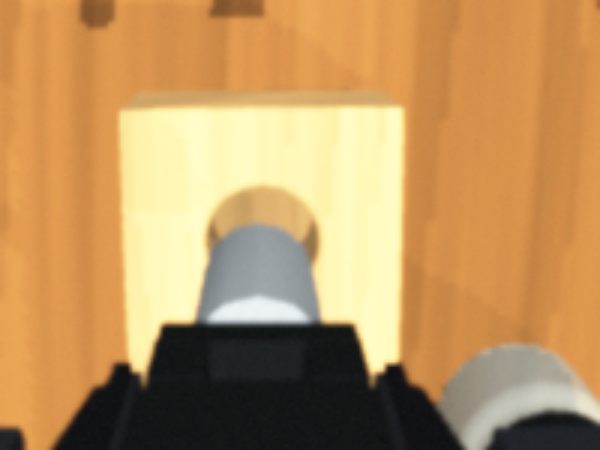

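>>> jog_arm(
  motion=[
    [0, 0, 0, -0.4, 0.8, 12, 20],
    [0, 0, 0, 0, 0, 12, 20],
    [0, 0, 0, 0, 0, 12, 20],
    [0, 0, 0, 0, 0, 12, 20],
    [0, 0, 0, 0, 0, 8, 20],
    [0, 0, 0, 0, 0, 6, 20],
    [0, 0, 0, 0, 0, 4, 20],
    [0, 0, 0, 0, 0, 2, 20],
    [0, 0, 0, 0, 0, 0, 20],
  ],
)

```text
t: 13.12
eef_pos: [499.6, -131.6, 206.2]
tcp_rot: [-3.139, -0.006, 1.6]
ft_force: [-0.1, 0.4, -2.4]
opening: 0.397
grip_force: 30.0
```

>>> jog_arm(
  motion=[
    [0, 0, 0, 0, 0, 1.5, 20],
    [0, 0, 0, 0, 0, 1.0, 20],
    [0, 0, 0, 0, 0, 0, 20],
  ],
)

```text
t: 13.5
eef_pos: [499.6, -131.6, 203.6]
tcp_rot: [-3.138, -0.006, 1.6]
ft_force: [-0.3, 0.4, -2.1]
opening: 0.398
grip_force: 30.0
```

>>> jog_arm(
  motion=[
    [0, 0, 0, 0, 0, 0, 60],
    [0, 0, 0, 0, 0, 0, 60],
    [0, 0, 0, 0, 0, 0, 60],
    [0, 0, 0, 0, 0, -15, 60],
    [0, 0, 0, 0, 0, -40, 60],
    [0, 0, 0, 0, 0, -50, 60],
    [0, 0, 0, 0, 0, -50, 60],
    [0, 0, 0, 0, 0, -30, 70],
  ],
)

```text
t: 14.5
eef_pos: [500.0, -132.5, 392.3]
tcp_rot: [3.141, -0.004, 1.6]
ft_force: [-0.6, -0.3, 0.2]
opening: 0.69
grip_force: 0.0
```

```bash
python3 - <<'E'
from h import *
for n in ["scene","side","wrist"]:
    c=env.read_camera(n); np.savez(f"{n}5.npz",**c); P=fcloud(c) if n=="wrist" else cloud(c); C=c["color"].astype(int)
    m=(P[...,2]>100)&(P[...,2]<185)&(abs(P[...,0]-500)<35)&(abs(P[...,1]+133)<35)&(C.max(2)<70)
    print(n,m.sum(),np.percentile(P[m],[2,50,99],axis=0).round(1).tolist())
    m=m&(P[...,2]>155); print(rect(P[m]))
    m=(P[...,2]>195)&(P[...,2]<215)&(abs(P[...,0]-512)<35)&(abs(P[...,1]-167)<25)&(C.max(2)<70)
    if m.sum()>5: print("thin",rect(P[m]))
s=env.state(); print(s["t"],s["eef_pos"].round(1),s["tcp_rot"].round(3))
E
```

```text
scene 271 [[485.5, -144.4, 101.0], [507.5, -140.8, 144.3], [522.1, -127.4, 165.0]]
[502.6, -135.6, 18.7, 39.0, 89.9]
thin [515.5, 161.2, 18.8, 38.1, 1.8]
side 405 [[480.5, -137.4, 100.9], [498.5, -126.3, 138.4], [516.3, -120.7, 164.8]]
[498.1, -129.7, 38.4, 19.6, 6.6]
thin [510.4, 165.1, 18.0, 42.1, 2.3]
wrist 1117 [[481.6, -138.7, 101.0], [498.6, -126.4, 160.9], [515.7, -121.8, 163.0]]
[498.8, -130.6, 34.9, 17.2, 1.4]
14.65 [ 500.1 -132.6  390.6] [ 3.142 -0.004  1.6  ]
```

>>> jog_arm(
  motion=[
    [0, 0, 10, 0, 0, 0, 70],
    [0, 0, 10, 0, 0, 0, 70],
    [0, 0, 10, 0, 0, 0, 70],
    [0, 0, 10, 0, 0, 0, 70],
    [0, 0, 10, 0, 0, 0, 70],
    [0, 0, 10, 0, 0, 0, 70],
    [0, 0, 10, 0, 0, 0, 70],
    [0, 0, 10, 0, 0, 0, 70],
    [0, 0, 10.7, 0, 0, 0, 70],
  ],
)

```text
t: 15.78
eef_pos: [499.9, -132.5, 387.6]
tcp_rot: [-3.135, 0.005, 0.011]
ft_force: [-0.7, -0.1, 0.5]
opening: 0.735
grip_force: 0.0
```

>>> jog_arm(
  motion=[
    [0, 0, 0, 2, -50, 0, 70],
    [0, 0, 0, 2, -50, 0, 70],
    [0, 0, 0, 2, -50, 0, 70],
    [0, 0, 0, 2, -50, 0, 70],
    [0, 0, 0, 2, -50, 0, 70],
    [0, 0, 0, 2, -49.5, 0, 70],
    [0, 0, 0, 0, 0, 0, 70],
    [0, 0, 0, 0, 0, 0, 70],
  ],
)

```text
t: 16.77
eef_pos: [506.9, 166.8, 389.5]
tcp_rot: [-3.137, 0.005, 0.017]
ft_force: [-0.3, -0.5, -1.1]
opening: 0.738
grip_force: 0.0
```

```bash
python3 - <<'E'
from h import *
c=env.read_camera("wrist"); P=fcloud(c); C=c["color"].astype(int); cv2.imwrite("pics/w6.png",c["color"][...,::-1])
for y0 in (167,72):
    m=(P[...,2]>195)&(P[...,2]<218)&(abs(P[...,0]-512)<35)&(abs(P[...,1]-y0)<28)&(C.max(2)<70); m[310:]=False
    print("head",m.sum(),rect(P[m]),np.median(P[m][:,2]))
m=(abs(P[...,1]-167)<15)&(P[...,0]>535)&(P[...,0]<575)&(P[...,2]>170)&(P[...,2]<200);print("tip",m.sum(),P[m].max(0),np.median(P[m],0))
s=env.state(); print(s["t"],s["eef_pos"].round(1),s["tcp_rot"].round(3))
E
```

```text
head 1164 [511.8, 166.2, 17.6, 35.4, 1.0] 208.3850895085243
head 1177 [510.2, 71.4, 17.9, 37.8, 0.3] 208.3280295320879
tip 302 [560.4138854  171.56743186 193.42516388] [549.90324629 166.54274092 186.2634872 ]
16.825 [507.1 166.3 389.7] [-3.137  0.004  0.016]
```

View pics/w6.png

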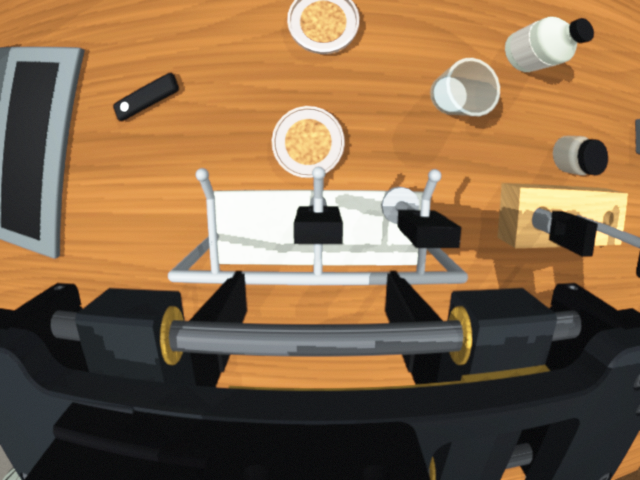

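>>> jog_arm(
  motion=[
    [0, 0, 0, 4.8, 0, 30, 70],
    [0, 0, 0, 0, 0, 40, 70],
    [0, 0, 0, 0, 0, 35, 70],
    [0, 0, 0, 0, 0, 25, 70],
    [0, 0, 0, 0, 0, 10, 60],
    [0, 0, 0, 0, 0, 0, 45],
    [0, 0, 0, 0, 0, 0, 30],
    [0, 0, 0, 0, 0, 0, 20],
    [0, 0, 0, 0, 0, 0, 20],
    [0, 0, 0, 0, 0, 0, 20],
  ],
)

```text
t: 18.08
eef_pos: [511.8, 167.9, 251.1]
tcp_rot: [-3.136, 0.002, 0.017]
ft_force: [-0.5, -2.0, 6.9]
opening: 0.4
grip_force: 30.0
```

>>> jog_arm(
  motion=[
    [0, 0, 0, 0, 0, -6.5, 20],
    [0, 6, 0, -9.6, 0, 0.5, 20],
    [0, 7, 0, -6.1, 0, 1.2, 20],
    [0, 6, 0, -2.6, 0, 2.1, 20],
    [0, 3, 0, -0.8, 0, 1.5, 20],
    [0, 2, 0, 0.9, 0, 0.6, 20],
    [0, 0, 0, 0, 0, 0, 20],
  ],
)

```text
t: 18.95
eef_pos: [494.4, 167.7, 249.9]
tcp_rot: [-3.136, -0.415, 0.014]
ft_force: [0.5, 0.4, -2.4]
opening: 0.397
grip_force: 30.0
```

```bash
python3 - <<'E'
from h import *
s=env.state(); print(s["t"],s["eef_pos"].round(1),s["tcp_rot"].round(3),s["ft_force"].round(1),s["moment"].round(2))
T=R.from_euler("xyz",s["tcp_rot"]); print("eye",s["eef_pos"]+T.apply([0,0,92.5]))
E
```

```text
18.95 [494.4 167.7 249.9] [-3.136 -0.415  0.014] [ 0.5  0.4 -2.4] [ 0.06  0.51 -0.01]
eye [531.61959084 168.73714218 165.27200827]
```

>>> jog_arm(
  motion=[
    [0, 4, 0, 0.5, 0, -1.7, 20],
    [0, 3, 0, 2.6, 0, -2.1, 20],
    [0, 3, 0, 3.4, 0, -1.9, 20],
    [0, 2, 0, 5.1, 0, -1.6, 20],
    [0, 2, 0, 8, 0, -1.7, 20],
    [0, 0, 0, 12.6, 0, -1.6, 20],
    [0, 0, 0, 14, 0, -1.7, 20],
    [0, 0, 0, 19.3, 0, -8.4, 20],
  ],
)

```text
t: 19.95
eef_pos: [537.3, 167.0, 308.4]
tcp_rot: [-3.134, -0.653, 0.013]
ft_force: [-0.5, -0.4, -2.4]
opening: 0.399
grip_force: 30.0
```

>>> jog_arm(
  motion=[
    [0, 0, 0, 36, 0, -48, 20],
    [0, 0, 0, 36, 0, -48, 20],
    [0, -9.4, 0, 0, 0, 0, 20],
    [0, -9.4, 0, 0, 0, 0, 20],
    [0, -9.4, 0, 0, 0, 0, 20],
    [0, -9.4, 0, 0, 0, 0, 20],
    [0, 0, 0, 0, 0, 0, 20],
  ],
)

```text
t: 20.82
eef_pos: [536.7, 166.3, 427.8]
tcp_rot: [-3.134, 0.002, 0.018]
ft_force: [-0.0, -0.5, -2.4]
opening: 0.395
grip_force: 30.0
```

>>> jog_arm(
  motion=[
    [0, 0, 0, -3, 48, 0, 20],
    [0, 0, 0, -3, 48, 0, 20],
    [0, 0, 0, -3, 48, 0, 20],
    [0, 0, 0, -3, 48, 0, 20],
    [0, 0, 0, -3, 48, 0, 20],
    [0, 0, 0, -3, 48, 0, 20],
    [0, 0, 0, -2, 48, 0, 20],
    [0, 0, 0, -2, 48, 0, 20],
    [0, 0, 0, -1, 46, 0, 20],
    [0, 0, 0, 0, 0, 0, 20],
  ],
)

```text
t: 22.08
eef_pos: [520.1, -266.4, 425.1]
tcp_rot: [-3.137, -0.001, 0.015]
ft_force: [-0.1, -0.4, -2.7]
opening: 0.399
grip_force: 30.0
```

```bash
python3 - <<'E'
from h import *
c=env.read_camera("wrist"); np.savez("wrist7.npz",**c); P=fcloud(c)
cv2.imwrite("pics/w7.png",c["color"][...,::-1])
print(bore(c,True,(506,-264),20))
m=(abs(P[...,2]-55)<3)&(abs(P[...,0]-505)<60)&(abs(P[...,1]+200)<130); print(rect(P[m]))
m=(P[...,2]>236)&(P[...,2]<310)&(abs(P[...,0]-512)<40)&(abs(P[...,1]+264)<40); m[262:]=False;m[:,:250]=False;m[:,380:]=False
print(m.sum(),np.percentile(P[m],[2,50,98],axis=0).round(1).tolist())
s=env.state(); print(s["t"],s["eef_pos"].round(1),s["tcp_rot"].round(3),s["joints"].round(2))
E
```

```text
(292, [505.2, -264.7, 23.2, 24.0, 1.0], ((505.17657470703125, -264.66375732421875), 12.472563743591309))
[502.8, -197.9, 80.8, 211.5, 2.0]
625 [[522.3, -274.8, 246.7], [528.9, -265.8, 281.4], [530.1, -257.1, 308.3]]
22.125 [ 520.1 -264.9  425.3] [-3.136e+00 -1.000e-03  1.700e-02] [-0.59  0.33  1.47  0.01  1.35  0.97]
```

View pics/w7.png

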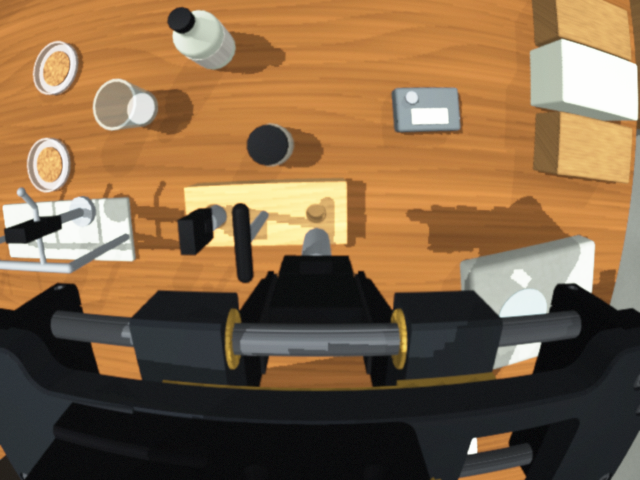

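>>> jog_arm(
  motion=[
    [0, 0, -10, -15, 0, 10, 20],
    [0, 0, -10, 0, 0, 15, 20],
    [0, 0, -10, 0, 0, 15, 20],
    [0, 0, -10, 0, 0, 15, 20],
    [0, 0, -10, 0, 0, 15, 20],
    [0, 0, -10, 0, 0, 15, 20],
    [0, 0, -10, 0, 0, 15, 20],
    [0, 0, -10, 0, 0, 15, 20],
    [0, 0, -10, 0, 0, 15, 20],
    [0, 0, 0, 0, 0, 15, 20],
  ],
)

```text
t: 23.38
eef_pos: [505.5, -262.2, 280.5]
tcp_rot: [3.14, -0.005, 1.589]
ft_force: [-0.6, 0.1, -0.3]
opening: 0.396
grip_force: 30.0
```

>>> jog_arm(
  motion=[
    [0, 0, 0, 0, 0, 0, 20],
    [0, 0, 0, 0, 0, 0, 20],
  ],
)

```text
t: 23.62
eef_pos: [505.6, -263.2, 281.1]
tcp_rot: [3.142, -0.006, 1.587]
ft_force: [0.1, -0.2, -2.5]
opening: 0.397
grip_force: 30.0
```

```bash
python3 - <<'E'
from h import *
for n in ["wrist","scene","side"]:
    c=env.read_camera(n); np.savez(f"{n}8.npz",**c); P=fcloud(c) if n=="wrist" else cloud(c)
    if n=="scene": cv2.imwrite("pics/s8.png",cv2.resize(c["color"][190:350,170:330],None,fx=3.5,fy=3.5)[...,::-1])
    print(n,bore(c,n=="wrist",(505,-264.6),20))
    for z in range(80,180,20):
        m=(P[...,2]>z)&(P[...,2]<z+20)&(abs(P[...,0]-505)<28)&(abs(P[...,1]+265)<28)
        if m.sum()>5: print(n,z,m.sum(),np.percentile(P[m],[3,50,97],axis=0)[:,:2].round(1).tolist())
s=env.state(); print(s["t"],s["eef_pos"].round(1),s["tcp_rot"].round(3),s["ft_force"].round(1))
E
```

```text
wrist (320, [504.5, -260.1, 23.3, 16.5, 5.9], ((504.9363708496094, -263.3727722167969), 12.092402458190918))
wrist 100 145 [[497.0, -259.7], [505.6, -253.3], [514.7, -252.2]]
wrist 120 193 [[497.2, -259.8], [505.6, -253.4], [514.5, -252.1]]
wrist 140 234 [[497.7, -257.7], [505.6, -253.5], [513.9, -252.3]]
wrist 160 933 [[489.1, -260.7], [505.6, -254.0], [521.8, -252.9]]
scene (79, [503.3, -263.8, 32.8, 34.7, 78.1], ((504.65838623046875, -265.02191162109375), 18.899436950683594))
scene 80 6 [[511.7, -270.7], [515.3, -268.5], [517.5, -262.4]]
scene 100 37 [[505.5, -274.1], [514.9, -270.1], [519.1, -257.8]]
scene 120 38 [[507.4, -274.6], [516.0, -268.8], [519.1, -257.9]]
scene 140 35 [[504.5, -274.8], [513.8, -271.4], [519.3, -263.3]]
scene 160 60 [[492.8, -274.4], [511.6, -271.8], [527.5, -257.5]]
side None
side 100 18 [[496.0, -269.0], [499.0, -259.4], [501.6, -253.9]]
side 120 25 [[495.5, -265.6], [498.4, -258.9], [501.9, -251.7]]
side 140 24 [[495.2, -266.4], [498.7, -259.2], [502.0, -252.9]]
side 160 15 [[486.5, -276.6], [506.5, -260.6], [523.0, -257.5]]
23.775 [ 505.6 -263.4  281.1] [ 3.142 -0.006  1.588] [-0.6  1.  -1.9]
```

View pics/s8.png

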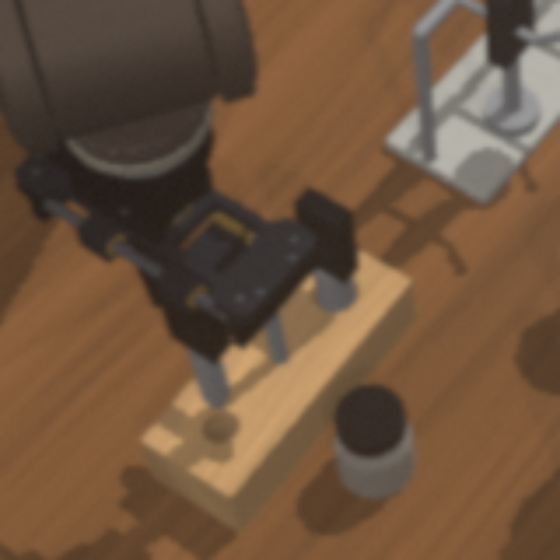

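>>> jog_arm(
  motion=[
    [0, 0, 0, -2.2, -0.9, 8, 20],
    [0, 0, 0, 0, 0, 10, 20],
    [0, 0, 0, 0, 0, 12, 20],
    [0, 0, 0, 0, 0, 12, 20],
    [0, 0, 0, 0, 0, 12, 20],
    [0, 0, 0, 0, 0, 8, 20],
    [0, 0, 0, 0, 0, 6, 20],
    [0, 0, 0, 0, 0, 4, 20],
    [0, 0, 0, 0, 0, 2, 20],
    [0, 0, 0, 0, 0, 0, 20],
  ],
)

```text
t: 25.02
eef_pos: [504.5, -265.1, 206.6]
tcp_rot: [-3.141, -0.007, 1.589]
ft_force: [0.1, -0.6, -1.7]
opening: 0.397
grip_force: 30.0
```

>>> jog_arm(
  motion=[
    [0, 0, 0, 0, 0, 1, 20],
    [0, 0, 0, 0, 0, 0.5, 20],
    [0, 0, 0, 0, 0, 0, 60],
    [0, 0, 0, 0, 0, 0, 60],
    [0, 0, 0, 0, 0, 0, 60],
    [0, 0, 0, 0, 0, -15, 60],
    [0, 0, 0, 0, 0, -40, 60],
    [0, 0, 0, 0, 0, -50, 60],
    [0, 0, 0, 0, 0, -50, 60],
    [0, 0, 0, 0, 0, -30, 60],
  ],
)

```text
t: 26.28
eef_pos: [504.5, -266.2, 393.9]
tcp_rot: [3.139, -0.005, 1.589]
ft_force: [-0.6, 0.6, -0.1]
opening: 0.632
grip_force: 0.0
```

```bash
python3 - <<'E'
from h import *
for n in ["scene","side","wrist"]:
    c=env.read_camera(n); P=fcloud(c) if n=="wrist" else cloud(c); C=c["color"].astype(int)
    if n=="side": cv2.imwrite("pics/side9.png",c["color"][...,::-1])
    for nm,x0,y0 in [("thick",500,-133),("thin",505,-265)]:
        m=(P[...,2]>150)&(P[...,2]<185)&(abs(P[...,0]-x0)<35)&(abs(P[...,1]-y0)<25)&(C.max(2)<70)
        if m.sum()>5: print(n,nm,rect(P[m]),np.percentile(P[m][:,2],[50,98]).round(1))
s=env.state(); print(s["t"],s["eef_pos"].round(1))
E
```

```text
scene thick [502.5, -135.1, 38.3, 17.0, 4.3] [159.9 165.5]
scene thin [507.4, -268.3, 18.1, 38.8, 86.3] [160.7 165.1]
side thick [498.2, -130.3, 38.2, 22.4, 5.3] [160.3 164.8]
side thin [503.5, -257.4, 10.7, 37.5, 89.9] [155.  161.2]
wrist thick [498.4, -132.7, 34.9, 16.3, 2.3] [161.4 162.9]
wrist thin [504.7, -262.1, 35.1, 16.8, 0.9] [161.4 162.8]
26.425 [ 504.6 -266.2  392.2]
```

View pics/side9.png

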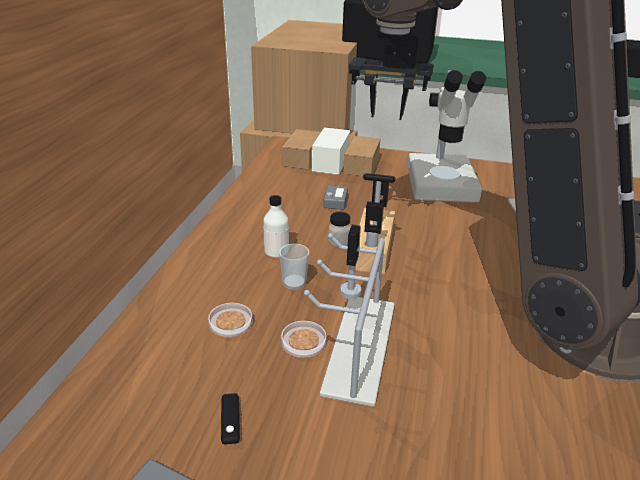

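Both triers stand in the block at (375,215) and (382,190), with head tops at z ≈ 162. The tamper is still on its hook, the bystanders have not moved, and the gripper is clear.

```bash
python3 -c "
from cell import env
print(env.job_done())"
```

```text
the job is handed in; nothing more can be done
None
```

Both triers are in their matching bores, upright, fully home and released; the tamper still hangs on its hook and nothing else was moved. The job was handed in at about 26 s, and no verdict came back.

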